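# Function check of a mixer's latching stop button

## Robot

A 7-joint arm with a two-finger parallel gripper is mounted at the origin on a cart in front of the work surface, level with it; the furniture and walls round the work are solid. World frame = base frame: x ahead of the robot, y to its left, z up, the work surface at z = 0. Lengths are in m, angles in rad, forces in N, time in s.
With the tool pointing down it reaches from about 0.425 to 0.925 m from the base axis. Payload 6.8 kg.
Tool frame: the origin (TCP) lies where the fingers leave the gripper's body, on its centre line; the fingertips stand 73 mm ahead of it and the grasp point (between the pads) lies 54 mm ahead of it; z points along the fingers, y is the line along which they close (so a half turn about z gives the same grasp; the last joint's range is limited). The gripper opens to 85 mm and grips with 20 to 120 N. Pads are 22 mm wide; open, the fingers measure 114 mm over their backs; the gripper's body (76 mm by 85 mm) begins 54 mm behind the grasp point. The pads swing forward as they close: fully open they stand 13 mm farther back than shut.
Start: joints at [-1.297, 0.477, 0.022, 1.555, -0.011, 1.109, -0.083], TCP at [0.251, 0.626, 0.304] pointing down, gripper open.
Joint ranges: [-2.96, 2.96], [-0.34, 2.1], [-1.41, 1.46], [0.24, 2.44], [-1.37, 4.51], [0.17, 1.92], [-2.96, 2.96]. Speed limits (rad/s): [2.39, 2.39, 3.14, 3.14, 3.14, 3.14, 3.14].

## Interface

Orientations are given as a rotation vector (axis times angle).
In Python, from bench import r, grab_frame, camera_info, hand_in, get_obs gives the robot as it stands (r), with the cameras as plain functions, the job as plain functions and the readings as plain functions.
- The arm moves only by the tool creep_tool, called as name(argument=value, ...) on one line, values as JSON. Schema: {"type":"object","properties":{"moves":{"type":"object","properties":{"steps":{"type":"array","items":{"type":"array","items":{"type":"number"},"minItems":6,"maxItems":6},"minItems":1,"maxItems":5}},"additionalProperties":false,"required":["steps"]},"aperture":{"type":"number"},"grip_force":{"type":"number"},"only":{"type":"string"},"quiet":{"type":"boolean"},"lines":{"type":"string"}},"required":["moves"],"additionalProperties":false}. moves is an object whose key "steps" holds a list of rows, 1 to 5 of them, each of 6 numbers: dx, dy, dz in fractions of the full range, 1 being 0.4 m, then a rotation vector rx, ry, rz in normalised numbers (1 is 180 degrees); each row is the pose to reach, as a shift and turn from the pose commanded when the call began, along the tool's axes at that moment; what a row does not reach only later rows make up. A row lasts 1/10 s, in which the tool goes at most 0.05 m and 0.15 rad, less where a joint would pass 70% of its speed; a pose out of reach is approached as far as the arm can. aperture is the finger opening in m, set as the call begins (left out keeps the last). The fingers move at their own pace and stop on an object; grip_force is the grip in N (left out, the last holds). Time passes only in rows, so rows that do not move let the fingers close. The tool returns the time, the measured TCP pose, the force, the opening and the grip force at its end. only (a regular expression) keeps the lines of the reply that match it, lines (a string "A,B") keeps lines A to B, and quiet returns only ok. A shift or turn number past 1, either way, is cut back to 1. Input that does not fit is refused with a message, and nothing moves.
- get_obs(): the state, without advancing time (a new reading comes with each control period).
- grab_frame(name): name is "side" or "top" or "wrist"; returns (picture, depth): 400x640x3 uint8, blue, green, red; 400x640 float32, m along the optical axis (not along the pixel's ray), 0 where there is no reading.
- camera_info(name): a dict with "camera_matrix" (3x3 intrinsics, pixels), "R" (3x3) and "t" (3): a world point X has camera coordinates R X + t. Camera axes: x right, y down, z forward; pixel columns grow to the right and rows downward; lengths in m; the calibration is good to about 2 mm. A picture is of the moment at which its call begins: read the wrist's pose just before it. camera_info takes no time and is no camera call; for the wrist camera it gives the pose at the moment of the call.
- hand_in(): hands the job in; it is judged then, once.
The state is a dict: "clock": time; "joints": joint angles; "qvel": joint speeds; "tau": joint torques, N m; "tcp_pos": TCP position; "orientation": TCP orientation; "contact_force": force on the tool from outside, world axes, zero at the start; "moment": the same for the moment, N m; "grip_width": finger opening in m; "gripper_force": force on a finger pad.
Only numpy, scipy, OpenCV 4.12 (cv2) and the standard library are available. Lean on these libraries where they do the work, as an engineer would, in place of code of your own. Each camera call takes 0.05 s, during which the arm holds its last target. There are 200 camera calls.

## Task

Do the morning check of the tube mixer's cordless control station: push the mushroom-shaped stop button in until it catches, take the fingers off to see that it stays down by itself, then turn it clockwise by its ears until it springs back out, and last press the plain round start button beside it fully in and let it come back, which re-arms the mixer. Work gently with the fingertips only: pinch nothing, do not lift the station or shove it across the bench, do not press start while the stop button is in, and leave the rack, bottle and vial standing where they are.

Things in the scene. Friction and masses are not known exactly. Their poses are not given: they have to be found in the camera images.
- station: Control station: loose box 80 (x) x 160 (y) x 58 mm, grey with white lid, 1.5 kg on rubber feet; skids under a side push of about 8 N. Origin: centre of the underside; at yaw 0 its x points away from the robot, y left (yaw -0.5 to 0.6). On the lid's centre line stop is at y +45 mm, start at y -45 mm, in bezel rings 33 mm across, 6 and 5 mm high.
- stop_top (a point): Centre of the top of the stop button's black mushroom head: 92.5 mm above the bench when out, 85 when caught. Dome 41 mm across, its underside 16.5 mm below this point. Two ears facing each other across it, along the station's -x and +x at rest, each 13 mm wide, 11 mm high, reach 33 mm from the axis. Rides on the head.
- ear_near (a point): Middle of the outer part of the ear that points to the station's -x (the robot's side): 27 mm from the head's axis, at half the ear's height (82.5 mm above the bench when out, about 75 mm when caught). Turns and goes down with the head.
- ear_far (a point): The same point of the other ear, towards the station's +x.
- start_top (a point): Centre of the top of the start button, a plain white round push button 27 mm across, standing 18 mm above the lid (76 mm above the bench) when out.
- stop_plunger (a joint): How far the stop button is in, m: 0 out, end stop 0.012. A spring (5 N at rest, 11 N at the end) pushes it out; the catch adds 1 to 2 N. Pushed past about 0.0085 a pawl inside catches it, and it rests at about 0.0075 when let go; only turning the head frees it.
- stop_head (a joint): Turn of the mushroom head, rad: 0 at rest, grows clockwise seen from above, end stop at 1.2. A spring turns it back to 0 (0.04 Nm at rest, 0.1 Nm at the end, so 2 to 4 N pushed on an ear). With the button caught, it springs out once turned past about 0.6 (a finger pressing hard on an ear can hold it in until it lets go).
- start_button (a joint): How far the start button is pushed in, m: 0 out, 0.008 fully in; a spring of 2.4 N at rest to 5.6 N fully in returns it.
- small_rack: Bystander: a small white tube rack with one tube in it, about 55 x 78 x 94 mm, behind the station; origin at the centre of its underside.
- drop_bottle: Bystander: a brown dropper bottle with black bulb, 33 mm across and 102 mm high, beyond the stop end of the station or behind it; origin at the centre of its underside.
- vial_amber: Bystander: a small capped vial, 16 mm across and 42 mm high, behind the station or beyond its stop end; origin at the centre of its underside.

How it is judged:
On the way, in this order (a step that is already met when the one before it is completed fails the run):
1. the stop button has caught: it stays at least 6 mm in with the fingers off the station (value of joint stop_plunger above 0.006 m and contact force between the fingers and station below 0.3 N), for 0.2 s.
2. the stop button has been turned clockwise by at least 0.4 rad (value of joint stop_head above 0.4 rad).
3. the stop button has sprung back out (value of joint stop_plunger below 0.0015 m), for 0.1 s.
4. the start button is pressed at least 6 mm in while the stop button is out (value of joint start_button above 0.006 m and value of joint stop_plunger below 0.0015 m), for 0.05 s.
At the end, for the whole second after the job is handed in: Both buttons are out (within 1.5 mm), the mushroom head has turned back (within 0.1 rad), the station stands flat within 25 mm of where it stood, and the rack, bottle and vial stand upright within 20 mm of where they stood (value of joint each of stop_plunger, start_button below 0.0015 m and value of joint stop_head below 0.1 rad and angle between station's own z axis and vertical below 0.05 rad and distance of station from where it was at the start of the episode below 0.025 m and linear speed of station below 0.01 m/s and angle between each of small_rack, drop_bottle's own z axis and vertical below 0.1 rad and distance of each of small_rack, drop_bottle, vial_amber from where it was at the start of the episode below 0.02 m and angle between vial_amber's own z axis and vertical below 0.16 rad); the robot touches nothing.
It fails at once if start pressed while the stop button is in (value of joint each of start_button, stop_plunger above 0.004 m).
It fails at once if the station lifted off the bench or tipped (height (world z) of station above 0.006 m or angle between station's own z axis and vertical above 0.1 rad).
It fails at once if the station shoved more than 25 mm across the bench (distance of station from where it was at the start of the episode above 0.025 m).
It fails at once if the station's controls pinched or struck: more than 32 N from the fingers (contact force between the fingers and station above 32 N).
It fails at once if the rack, bottle or vial lifted, knocked or moved over 20 mm (distance of any of small_rack, drop_bottle, vial_amber from where it was at the start of the episode above 0.02 m).
It also fails if it takes over 51 s, if anything falls off the work surface, if the arm or the gripper's body presses on something with over 40 N, if the wrist force passes 120 N, or if a joint passes its speed limit or range.

## Working session

There is one attempt and no reset: what is moved stays moved. The work goes in short steps, Python scripts to look and compute and a tool call to move; the robot and the scene stay as the last step left them, time stands still between calls to the robot, and variables do not carry over. Pictures are saved under pics/ and viewed, at most 10 in all, crops included, and the job is handed in when it is done.

```bash
ls; mkdir -p pics; python3 - <<'E'
from bench import r, grab_frame, camera_info, hand_in, get_obs
import cv2,numpy as np
for n in("side","top"):
    im,d=grab_frame(n);cv2.imwrite(f"pics/{n}0.png",im);np.save(f"pics/{n}0.npy",d)
    c=camera_info(n);print(n,c["camera_matrix"],c["R"],c["t"])
o=get_obs();print(o)
E
```

```text
bench.py
pics
side [[485.41944365   0.         315.34069722]
 [  0.         485.41944365 199.64320065]
 [  0.           0.           1.        ]] [[ 0.82679311 -0.56235213  0.01316176]
 [-0.20856057 -0.3281971  -0.92129753]
 [ 0.52241328  0.75897743 -0.38863559]] [-0.278664    0.29820071  0.33632457]
top [[517.59286716   0.         320.13697926]
 [  0.         517.59286716 200.43490529]
 [  0.           0.           1.        ]] [[-0.01161095 -0.9998764  -0.01060072]
 [-0.99092489  0.01292549 -0.13379388]
 [ 0.13391436  0.00895104 -0.99095248]] [0.36669922 0.57730848 0.85649555]
{'clock': 0.1, 'joints': array([-1.29710344,  0.4776991 ,  0.02233467,  1.55634575, -0.01150533,
        1.10933614, -0.08311046]), 'qvel': array([-5.12527966e-04, -3.68836490e-03,  1.70213163e-03, -2.32090620e-03,
       -5.82440871e-04,  7.17461629e-05, -1.55064140e-03]), 'tau': array([ 4.87242345e-03, -5.97764397e+01,  1.61395267e+00, -2.81956387e+01,
        1.28587030e-02,  5.06766155e-03, -1.98865632e-05]), 'tcp_pos': array([0.25133468, 0.62600782, 0.30303788]), 'orientation': array([-5.96021950e-01, -3.08432674e+00,  2.58812796e-03]), 'contact_force': array([ 0.05884305, -0.39453229,  0.45298271]), 'moment': array([ 0.01362264,  0.02263618, -0.00045983]), 'gripper_force': 0.0, 'grip_width': 0.08532914347383751}
```

View pics/side0.png

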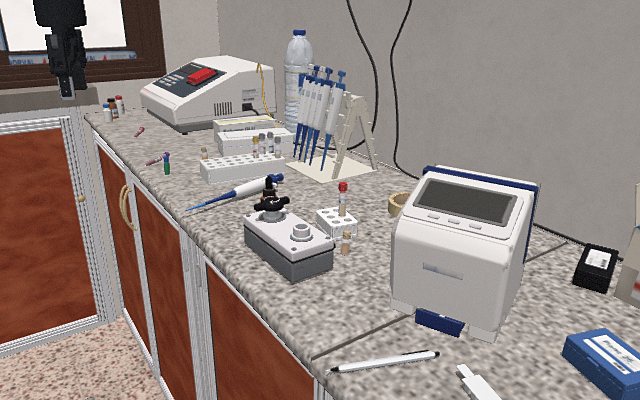

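View pics/top0.png

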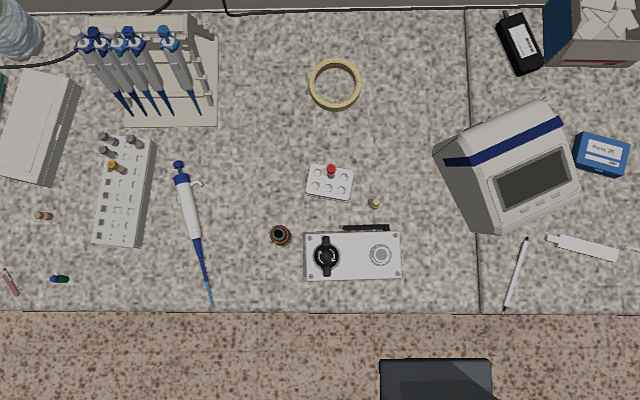

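Top view: the stop head is at about (326,256) with ears up and down in the picture, start at (381,254), the lid spans (304..401, 232..280), the bottle is at (280,235), the vial at (375,202) and the rack at (330,182). In the side view, the stop is at (271,205) and start at (302,231).

```bash
cat > h.py <<'E'
import numpy as np,cv2
from bench import r, grab_frame, camera_info, hand_in, get_obs
from scipy.spatial.transform import Rotation as Rn
def cloud(n,d,info=None):
    c=info or camera_info(n);K=c["camera_matrix"];v,u=np.mgrid[:400,:640]
    p=np.stack([(u-K[0,2])/K[0,0]*d,(v-K[1,2])/K[1,1]*d,d],-1)
    w=(p-c["t"])@c["R"];w[d==0]=np.nan;return w
def px(n,X,info=None):
    c=info or camera_info(n);q=c["camera_matrix"]@(c["R"]@np.array(X)+c["t"]);return q[:2]/q[2]
E
python3 - <<'E'
from h import *
d=np.load("pics/top0.npy");im=cv2.imread("pics/top0.png");w=cloud("top",d);g=im.max(2).astype(int)
z=w[...,2];S=np.zeros((400,640),bool);S[222:290,296:410]=1
lid=S&(abs(z-.058)<.006)&(g>150)
rect=cv2.minAreaRect(w[lid][:,:2].astype(np.float32)*1000);print("lid",rect,np.nanmedian(z[lid]),lid.sum())
h=S&(z>.068);h1=h.copy();h1[:,355:]=0;h2=h.copy();h2[:,:355]=0
for m in(h1,h2):
    p=w[m];print(len(p),p.mean(0),np.percentile(p,[2,98],axis=0).round(4), cv2.minAreaRect(p[:,:2].astype(np.float32)*1000))
dome=h1&(z>.086);print("dome",dome.sum(),w[dome].mean(0))
b=S&(g<70);b[:,:340]=0;print("bar",w[b&(z>0)].mean(0),np.percentile(w[b],[5,95],axis=0).round(3))
for nm,(u,v) in dict(bottle=(280,235),vial=(375,202),rack=(330,188)).items():
    q=w[v-3:v+4,u-3:u+4].reshape(-1,3);print(nm,np.nanmedian(q,0))
ds=np.load("pics/side0.npy");ws=cloud("side",ds);q=ws[175:285,235:340];
for nm,lo,hi in(("head",.07,.1),("lid",.054,.061)):
    m=(q[...,2]>lo)&(q[...,2]<hi)&(q[...,0]<.65);p=q[m];print(nm,p.mean(0),np.percentile(p,[2,98],axis=0).round(3))
V=cv2.resize(im[160:300,250:430],None,fx=4,fy=4,interpolation=cv2.INTER_CUBIC);s=cv2.imread("pics/side0.png")[170:290,230:380]
cv2.imwrite("pics/c1.png",V)
E
```

```text
lid ((485.7847900390625, 304.7283935546875), (78.34467315673828, 159.41722106933594), 1.1769582033157349) 0.05879323716597012 3277
606 [0.4846296  0.35005677 0.08976762] [[0.4543 0.3328 0.0833]
 [0.5152 0.3669 0.0945]] ((485.18487548828125, 350.0589904785156), (60.686153411865234, 39.39651107788086), 29.314464569091797)
214 [0.48647202 0.26043909 0.07677284] [[0.4741 0.248  0.0724]
 [0.4985 0.2722 0.0797]] ((486.31719970703125, 260.2716064453125), (26.11187744140625, 24.607385635375977), 89.63064575195312)
dome 546 [0.48453054 0.34996358 0.09035906]
bar [0.53496045 0.28002954 0.03594052] [[0.531 0.245 0.002]
 [0.54  0.317 0.041]]
bottle [0.51880212 0.42457067 0.09303073]
vial [0.57748698 0.26488243 0.042532  ]
rack [0.60844712 0.34181221 0.00697735]
head [0.49170307 0.34155442 0.08262536] [[0.453 0.249 0.07 ]
 [0.531 0.429 0.096]]
lid [0.47874365 0.29243824 0.057755  ] [[0.446 0.226 0.055]
 [0.522 0.379 0.06 ]]
```

View pics/c1.png

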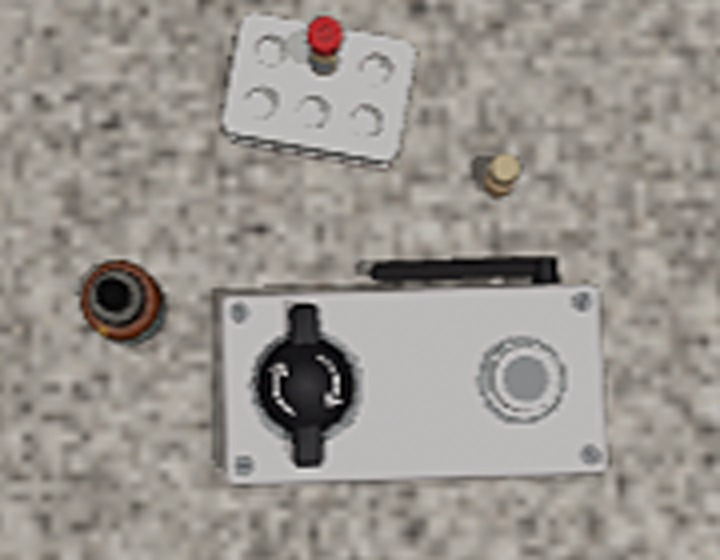

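The crop agrees: the stop is out with its ears along the station's x, yaw is about 0.02, and a black bar sits behind the box.

I'll press with shut fingers. To turn the head I'll use open fingers straddling it, so they push both ears as a couple.

```bash
cat >> h.py <<'E'
def plan(X,yang):
    """tool-axis shift + rz so tool lies at TCP X pointing straight down, tool y line at world angle yang (mod pi)"""
    o=get_obs();R=Rn.from_rotvec(o["orientation"]);y=R.apply([0,1,0]);a=np.arctan2(y[1],y[0])
    e=(yang-a+np.pi/2)%np.pi-np.pi/2;T=Rn.from_euler("z",a+e-np.pi/2)*Rn.from_euler("y",np.pi)
    T=min((T,T*Rn.from_euler("z",np.pi)),key=lambda t:(R.inv()*t).magnitude())
    print("clk %.2f q7 %.2f yang %.3f tcp %s F %s w %.4f"%(o["clock"],o["joints"][6],a,o["tcp_pos"].round(4),o["contact_force"].round(2),o["grip_width"]))
    print("shift",R.inv().apply(np.array(X)-o["tcp_pos"]).round(4),"rot",(R.inv()*T).as_rotvec().round(4))
E
python3 -c "
from h import *
plan([.485,.350,.19],1.02)"
```

```text
clk 0.10 q7 -0.08 yang 1.189 tcp [0.2513 0.626  0.303 ] F [ 0.06 -0.39  0.45] w 0.0853
shift [-0.3197 -0.1689  0.1134] rot [-0.0016  0.0003  0.169 ]
```

Units first: shifts go in shares of 0.4 m and turns go in shares of 180 degrees. So -0.2 m / 0.4 = -0.5, 0.05 m / 0.4 = 0.125, 0.169 rad / 3.1416 = 0.0538.

creep_tool(moves={"steps":[[-0.1, -0.05, 0.025, 0, 0, 0.0095], [-0.2, -0.1, 0.05, 0, 0, 0.0191], [-0.3, -0.15, 0.075, 0, 0, 0.0318], [-0.4, -0.2, 0.1, 0, 0, 0.0446], [-0.5, -0.25, 0.125, 0, 0, 0.0538]]}, aperture=0, grip_force=20)

```text
clock: 0.6
tcp_pos: [0.4006, 0.4574, 0.2532]
orientation: [-0.856, -3.022, 0.001]
contact_force: [0.3, 0.2, -0.4]
grip_width: 0.0123
gripper_force: 0.0
```

```bash
python3 -c "
from h import *
plan([.485,.350,.19],1.02)"
```

```text
clk 0.60 q7 0.11 yang 1.019 tcp [0.4006 0.4574 0.2532] F [ 0.29  0.16 -0.4 ] w 0.0123
shift [-0.1282 -0.0472  0.0633] rot [-0.0005 -0.     -0.0014]
```

In the tool's units: -0.1282 m / 0.4 = -0.3205, -0.11 m / 0.4 = -0.275.

creep_tool(moves={"steps":[[-0.1, -0.04, 0.0375, 0, 0, 0], [-0.2, -0.075, 0.075, 0, 0, 0], [-0.275, -0.1, 0.125, 0, 0, 0], [-0.3205, -0.118, 0.1583, 0, 0, 0], [-0.3205, -0.118, 0.1583, 0, 0, 0]]})

```text
clock: 1.1
tcp_pos: [0.4856, 0.3473, 0.1884]
orientation: [-0.863, -3.02, 0.008]
contact_force: [-1.0, 0.1, 0.1]
grip_width: -0.0003
gripper_force: 0.0
```

```bash
python3 -c "
from h import *
plan([.485,.350,.19],1.02)
im,d=grab_frame('side');im2,d2=grab_frame('top')
a=cv2.resize(im[100:250,200:360],None,fx=2.5,fy=2.5);b=cv2.resize(im2[200:350,270:430],None,fx=2.5,fy=2.5)
cv2.imwrite('pics/c2.png',np.hstack([a,b]))
w=cloud('side',d);q=w[100:250,200:360];m=(abs(q[...,0]-.485)<.03)&(abs(q[...,1]-.35)<.03)&(q[...,2]>.1);print(np.percentile(q[m][:,2],[0,1,3,10]),np.sort(q[m][:,2])[:8])
print(px('side',[.485,.35,.117]),px('side',[.485,.35,.0925]))"
```

```text
clk 1.10 q7 0.36 yang 1.014 tcp [0.4856 0.3473 0.1884] F [-0.98  0.07  0.05] w -0.0003
shift [ 0.0019  0.002  -0.0016] rot [-0.0051  0.0005 -0.0059]
[0.11705519 0.1178696  0.11981356 0.12791483] [0.11705519 0.11722022 0.11764542 0.11765289 0.11766174 0.11773598
 0.11784005 0.11786636]
[271.61419728 184.29185038] [271.93128156 197.84214661]
```

View pics/c2.png

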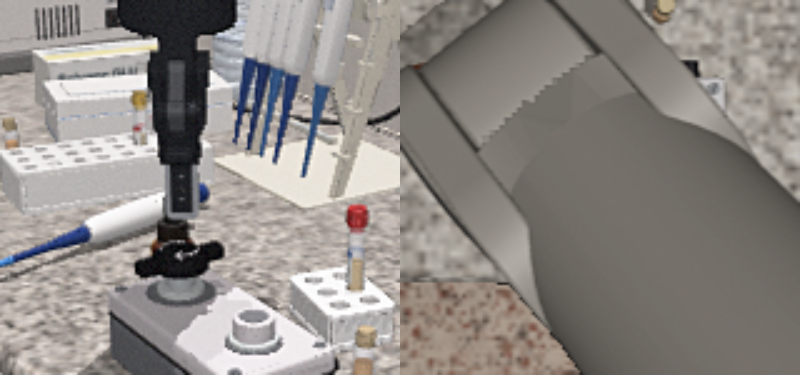

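The tip is straight over the head: side-view pixel about (273,187), tip at about z 0.116. Now I'll press.

In the tool's units: 0.026 m / 0.4 = 0.065, 0.01 m / 0.4 = 0.025.

creep_tool(moves={"steps":[[0, 0, 0.025, 0, 0, 0], [0, 0, 0.045, 0, 0, 0], [0, 0, 0.055, 0, 0, 0], [0, 0, 0.065, 0, 0, 0], [0, 0, 0.065, 0, 0, 0]]})

```text
clock: 1.7
tcp_pos: [0.4839, 0.3524, 0.1644]
orientation: [-0.853, -3.023, -0.0]
contact_force: [-1.7, 0.2, 4.1]
grip_width: -0.0001
gripper_force: 2.1
```

```bash
python3 -c "
from h import *
plan([.485,.350,.1555],1.02)"
```

```text
clk 1.70 q7 0.36 yang 1.021 tcp [0.4839 0.3524 0.1644] F [-1.71  0.19  4.1 ] w -0.0001
shift [-0.0022 -0.0014  0.0089] rot [-0.0002 -0.0007  0.0007]
```

In the tool's units: 0.0105 m / 0.4 = 0.0263, 0.009 m / 0.4 = 0.0225.

creep_tool(moves={"steps":[[0, 0, 0.0075, 0, 0, 0], [0, 0, 0.015, 0, 0, 0], [0, 0, 0.0225, 0, 0, 0], [0, 0, 0.0263, 0, 0, 0], [0, 0, 0.0263, 0, 0, 0]]})

```text
clock: 2.2
tcp_pos: [0.4842, 0.3524, 0.1551]
orientation: [-0.854, -3.023, -0.001]
contact_force: [-4.3, 0.2, 9.6]
grip_width: -0.0002
gripper_force: 4.5
```

```bash
python3 -c "
from h import *
plan([.485,.350,.1555],1.02)"
```

```text
clk 2.20 q7 0.36 yang 1.020 tcp [0.4842 0.3524 0.1551] F [-4.35  0.23  9.61] w -0.0002
shift [-0.0019 -0.0016 -0.0004] rot [ 0.0008 -0.0006  0.0003]
```

In the tool's units: -0.03 m / 0.4 = -0.075, -0.01 m / 0.4 = -0.025.

creep_tool(moves={"steps":[[0, 0, 0.0025, 0, 0, 0], [0, 0, 0.0025, 0, 0, 0], [0, 0, -0.025, 0, 0, 0], [0, 0, -0.075, 0, 0, 0], [0, 0, -0.075, 0, 0, 0]]})

```text
clock: 2.7
tcp_pos: [0.4859, 0.3525, 0.1869]
orientation: [0.854, 3.02, 0.006]
contact_force: [0.7, -0.4, 0.7]
grip_width: 0.0002
gripper_force: 0.0
```

```bash
python3 -c "
from h import *
get_obs()
im,d=grab_frame('side');w=cloud('side',d);q=w[170:230,235:310]
m=(q[...,2]>.065)&(q[...,2]<.105)&(np.hypot(q[...,0]-.485,q[...,1]-.35)<.022);z=np.sort(q[m][:,2]);print(z[-10:])
d0=np.load('pics/side0.npy');q=cloud('side',d0)[170:230,235:310]
m=(q[...,2]>.065)&(q[...,2]<.105)&(np.hypot(q[...,0]-.485,q[...,1]-.35)<.022);z=np.sort(q[m][:,2]);print(z[-10:])
cv2.imwrite('pics/c3.png',cv2.resize(im[130:250,200:360],None,fx=4,fy=4))
plan([.485,.350,.1555],1.02)"
```

```text
[0.08484427 0.08486956 0.08487518 0.08488996 0.08494042 0.08523954
 0.08533368 0.08536906 0.08547305 0.08578534]
[0.09231831 0.0923188  0.09249994 0.09250495 0.09260374 0.09264104
 0.09268187 0.09277503 0.09310344 0.09333197]
clk 2.75 q7 0.36 yang 1.020 tcp [0.4853 0.3522 0.1856] F [-0.74 -0.35  0.79] w 0.0000
shift [-0.0009 -0.0021  0.0301] rot [ 0.0031  0.0011 -0.0003]
```

View pics/c3.png

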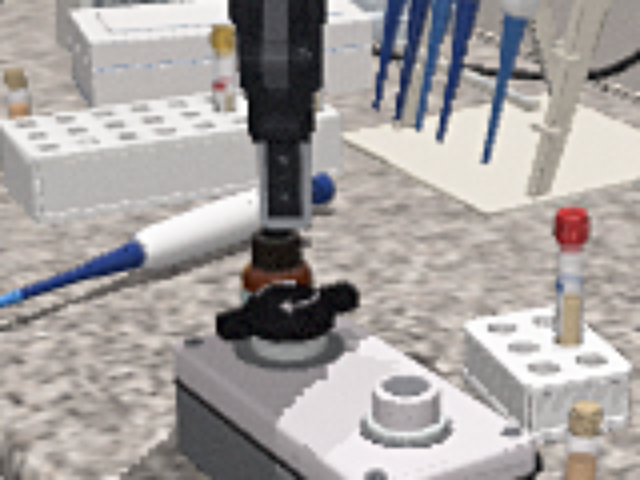

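The head sits at z 0.085, so it has caught and holds with the fingers off. Next I'll open to 50 mm, centre over the head and check the fingertip height.

In the tool's units: -0.002 m / 0.4 = -0.005, -0.001 m / 0.4 = -0.0025.

creep_tool(moves={"steps":[[-0.0025, -0.005, 0, 0, 0, 0], [-0.0025, -0.005, 0, 0, 0, 0], [-0.0025, -0.005, 0, 0, 0, 0], [-0.0025, -0.005, 0, 0, 0, 0], [-0.0025, -0.005, 0, 0, 0, 0]]}, aperture=0.05, grip_force=20)

```text
clock: 3.25
tcp_pos: [0.4841, 0.3495, 0.1838]
orientation: [-0.854, -3.023, 0.001]
contact_force: [0.3, -0.3, -0.9]
grip_width: 0.0499
gripper_force: 0.0
```

```bash
python3 -c "
from h import *
plan([.485,.350,.146],1.02)
im,d=grab_frame('side');w=cloud('side',d);q=w[100:230,200:340]
m=(q[...,2]>.09)&(np.hypot(q[...,0]-.485,q[...,1]-.35)<.06)
p=q[m];p=p[p[:,2]<.135]
u=(p[:,:2]-[.485,.35])@[np.cos(1.02),np.sin(1.02)];v=(p[:,:2]-[.485,.35])@[-np.sin(1.02),np.cos(1.02)]
for s in(u<0,u>0): print(s.sum(),np.sort(p[s][:,2])[:6],np.percentile(u[s],[2,98]),np.percentile(v[s],[2,98]))
h=w[170:230,235:310];m=(h[...,2]>.066)&(h[...,2]<.09)&(h[...,0]<.53)&(abs(h[...,1]-.35)<.035);print(np.percentile(h[m],[1,50,99],axis=0))
cv2.imwrite('pics/c4.png',cv2.resize(im[130:250,200:360],None,fx=4,fy=4))"
```

```text
clk 3.25 q7 0.36 yang 1.020 tcp [0.4841 0.3495 0.1838] F [ 0.27 -0.32 -0.93] w 0.0499
shift [-0.0005  0.0009  0.0378] rot [-0.0005 -0.0002  0.    ]
155 [0.11345079 0.1137724  0.1138097  0.11397265 0.114033   0.11446206] [-0.04139154 -0.02991882] [-0.01002552  0.01086699]
12 [0.11856105 0.1197009  0.12254813 0.1236085  0.12428501 0.12475531] [0.02210065 0.02889975] [-0.01012296 -0.00843779]
[[0.45156065 0.33038552 0.06886438]
 [0.47909988 0.34381793 0.07919973]
 [0.51536153 0.36227589 0.08497119]]
```

View pics/c4.png

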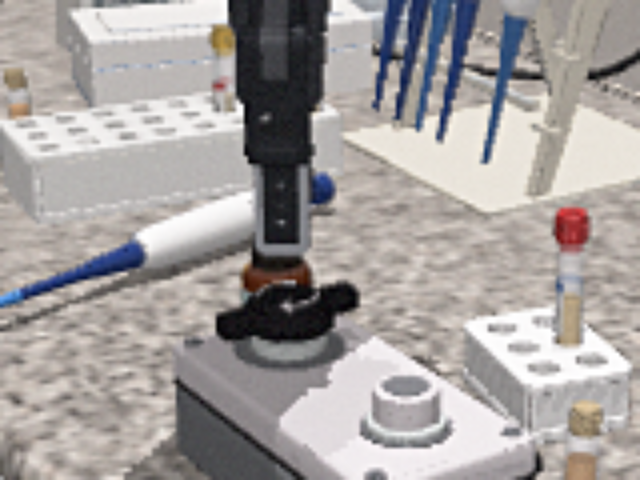

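The fingers straddle the head, with tips at about z 0.1135 (70 mm ahead of the TCP). I'll descend to a tip height of about 0.070.

In the tool's units: 0.042 m / 0.4 = 0.105, 0.033 m / 0.4 = 0.0825.

creep_tool(moves={"steps":[[-0.0013, 0.0013, 0.03, 0, 0, 0], [-0.0013, 0.0013, 0.06, 0, 0, 0], [-0.0013, 0.0013, 0.0825, 0, 0, 0], [-0.0013, 0.0013, 0.105, 0, 0, 0], [-0.0013, 0.0013, 0.105, 0, 0, 0]]})

```text
clock: 3.8
tcp_pos: [0.4841, 0.3491, 0.1402]
orientation: [-0.854, -3.022, 0.004]
contact_force: [-0.4, 0.2, -0.4]
grip_width: 0.0503
gripper_force: 0.0
```

```bash
python3 -c "
from h import *
plan([.485,.350,.141],-.6)"
```

```text
clk 3.80 q7 0.37 yang 1.020 tcp [0.4841 0.3491 0.1402] F [-0.37  0.2  -0.42] w 0.0503
shift [-0.0003  0.0013 -0.0008] rot [-0.0017 -0.003  -1.5215]
```

In the tool's units: 0.36 rad / 3.1416 = 0.1146.

creep_tool(moves={"steps":[[0, 0, 0, 0, 0, 0.0382], [0, 0, 0, 0, 0, 0.0764], [0, 0, 0, 0, 0, 0.1146], [0, 0, 0, 0, 0, 0.1528], [0, 0, 0, 0, 0, 0.191]]})

```text
clock: 4.3
tcp_pos: [0.4848, 0.3505, 0.1424]
orientation: [-1.715, -2.632, -0.002]
contact_force: [-0.1, 0.5, -0.0]
grip_width: 0.0501
gripper_force: 0.8
```

creep_tool(moves={"steps":[[0, 0, 0, 0, 0, 0.0318], [0, 0, 0, 0, 0, 0.0637], [0, 0, 0, 0, 0, 0.0955], [0, 0, 0, 0, 0, 0.0955], [0, 0, 0, 0, 0, 0.0955]]})

```text
clock: 4.8
tcp_pos: [0.4851, 0.3504, 0.1425]
orientation: [2.08, 2.354, 0.002]
contact_force: [0.4, 1.2, 1.8]
grip_width: 0.0498
gripper_force: 1.2
```

```bash
python3 -c "
from h import *
print(get_obs()['moment'])
plan([.485,.350,.141],-.6)"
```

```text
[ 0.28815562 -0.11570471  0.06566884]
clk 4.80 q7 -0.36 yang 0.123 tcp [0.4851 0.3504 0.1425] F [0.4  1.16 1.82] w 0.0498
shift [-0.0004 -0.0002  0.0015] rot [ 7.000e-04 -1.200e-03  7.231e-01]
```

In the tool's units: 0.4 rad / 3.1416 = 0.1273.

creep_tool(moves={"steps":[[0, 0, 0, 0, 0, 0.0318], [0, 0, 0, 0, 0, 0.0637], [0, 0, 0, 0, 0, 0.0955], [0, 0, 0, 0, 0, 0.1273], [0, 0, 0, 0, 0, 0.1273]]})

```text
clock: 5.3
tcp_pos: [0.4851, 0.3503, 0.1424]
orientation: [-2.508, -1.892, -0.002]
contact_force: [1.6, 1.5, 2.3]
grip_width: 0.0495
gripper_force: 1.5
```

creep_tool(moves={"steps":[[0, 0, 0, 0, 0, 0.0318], [0, 0, 0, 0, 0, 0.0637], [0, 0, 0, 0, 0, 0.0637], [0, 0, 0, 0, 0, 0.0637]]})

```text
clock: 5.7
tcp_pos: [0.4851, 0.3502, 0.1423]
orientation: [-2.681, -1.636, -0.002]
contact_force: [0.6, 2.4, 1.4]
grip_width: 0.0497
gripper_force: 1.7
```

```bash
python3 -c "
from h import *
print(get_obs()['moment'])
plan([.485,.350,.141],-.6)
im,d=grab_frame('side')
w=cloud('side',d);q=w[170:230,235:310]
m=(q[...,2]>.065)&(q[...,2]<.105)&(np.hypot(q[...,0]-.485,q[...,1]-.35)<.015);print(np.sort(q[m][:,2])[-10:])
cv2.imwrite('pics/c5.png',cv2.resize(im[130:250,200:360],None,fx=4,fy=4))"
```

```text
[ 0.46285782 -0.21050345  0.08613109]
clk 5.70 q7 -0.84 yang -0.475 tcp [0.4851 0.3502 0.1423] F [0.58 2.45 1.44] w 0.0497
shift [-0.0002  0.      0.0013] rot [ 0.0002 -0.001   0.1251]
[0.09245925 0.09255458 0.09256411 0.09266347 0.09271667 0.09278866
 0.09280343 0.09282685 0.0930563  0.0932076 ]
```

View pics/c5.png

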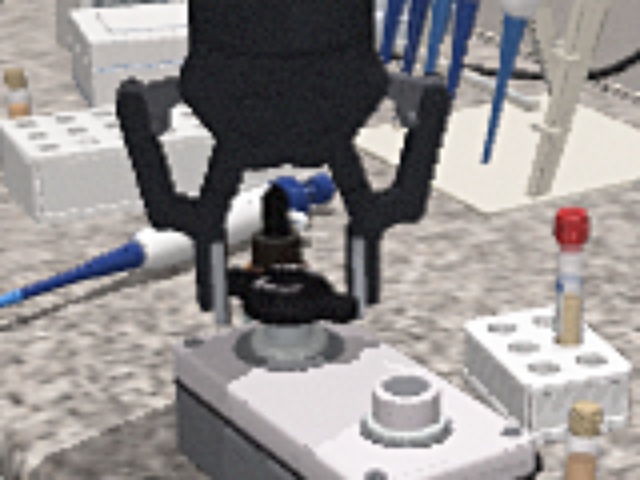

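The head is back at z 0.0925, so it has sprung out. I'll turn back to ease off, then lift.

In the tool's units: -0.75 rad / 3.1416 = -0.2387.

creep_tool(moves={"steps":[[0, 0, 0, 0, 0, -0.0477], [0, 0, 0, 0, 0, -0.0955], [0, 0, 0, 0, 0, -0.1432], [0, 0, 0, 0, 0, -0.191], [0, 0, 0, 0, 0, -0.2387]]})

```text
clock: 6.25
tcp_pos: [0.4851, 0.3492, 0.1421]
orientation: [1.891, 2.508, 0.0]
contact_force: [1.7, 1.6, -0.2]
grip_width: 0.0498
gripper_force: 0.7
```

creep_tool(moves={"steps":[[0, 0, 0, 0, 0, -0.0477], [0, 0, 0, 0, 0, -0.0955], [0, 0, 0, 0, 0, -0.0955], [0, 0, -0.05, 0, 0, -0.0955], [0, 0, -0.125, 0, 0, -0.0955]]})

```text
clock: 6.75
tcp_pos: [0.4835, 0.3482, 0.1905]
orientation: [-1.511, -2.752, 0.009]
contact_force: [0.3, 0.2, -0.1]
grip_width: 0.0501
gripper_force: 0.0
```

```bash
python3 -c "
from h import *
plan([.486,.260,.19],.57)"
```

```text
clk 6.75 q7 -0.02 yang 0.567 tcp [0.4835 0.3482 0.1905] F [ 0.29  0.17 -0.07] w 0.0501
shift [-0.0758 -0.0452  0.0009] rot [-0.0059  0.001  -0.003 ]
```

In the tool's units: -0.0758 m / 0.4 = -0.1895, -0.05 m / 0.4 = -0.125.

creep_tool(moves={"steps":[[-0.0625, -0.0375, 0, 0, 0, 0], [-0.125, -0.075, 0, 0, 0, 0], [-0.1895, -0.113, 0, 0, 0, 0], [-0.1895, -0.113, 0, 0, 0, 0], [-0.1895, -0.113, 0, 0, 0, 0]]}, aperture=0)

```text
clock: 7.25
tcp_pos: [0.4875, 0.2605, 0.1919]
orientation: [-1.512, -2.753, 0.002]
contact_force: [-0.1, 1.1, -0.6]
grip_width: 0.0001
gripper_force: 0.0
```

```bash
python3 -c "
from h import *
plan([.486,.260,.15],.57)
im,d=grab_frame('side');w=cloud('side',d)
q=w[170:280,235:340];m=(q[...,2]>.072)&(q[...,2]<.08)&(np.hypot(q[...,0]-.486,q[...,1]-.26)<.02);p=q[m];print('start',p.mean(0),np.percentile(p,[2,98],axis=0).round(4))
d0=np.load('pics/side0.npy');q=cloud('side',d0)[170:280,235:340];m=(q[...,2]>.072)&(q[...,2]<.08)&(np.hypot(q[...,0]-.486,q[...,1]-.26)<.02);p=q[m];print('start0',p.mean(0),np.percentile(p,[2,98],axis=0).round(4))
cv2.imwrite('pics/c6.png',cv2.resize(im[130:280,200:360],None,fx=4,fy=4))"
```

```text
clk 7.25 q7 0.10 yang 0.566 tcp [0.4875 0.2605 0.1919] F [-0.07  1.07 -0.57] w 0.0001
shift [ 0.0004 -0.0014  0.0419] rot [-0.0012 -0.     -0.0036]
start [0.48418479 0.25768521 0.07550295] [[0.4728 0.2472 0.0721]
 [0.4969 0.2714 0.0775]]
start0 [0.48416902 0.25757607 0.07559986] [[0.4731 0.2471 0.0722]
 [0.4963 0.2711 0.0772]]
```

View pics/c6.png

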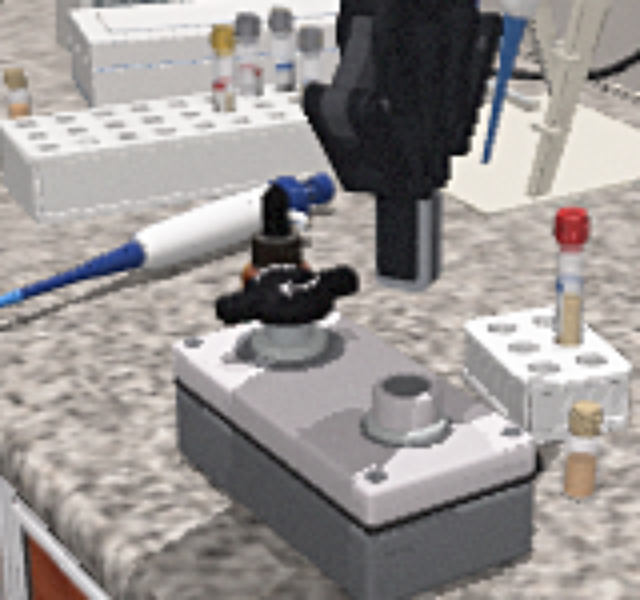

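The station hasn't moved, the head is home with its ears in their original place, and the tip hangs over the start button. Pressing start.

In the tool's units: 0.045 m / 0.4 = 0.1125, 0.041 m / 0.4 = 0.1025.

creep_tool(moves={"steps":[[0, -0.0025, 0.05, 0, 0, 0], [0, -0.0025, 0.0875, 0, 0, 0], [0, -0.0025, 0.1025, 0, 0, 0], [0, -0.0025, 0.1125, 0, 0, 0], [0, -0.0025, 0.1125, 0, 0, 0]]})

```text
clock: 7.8
tcp_pos: [0.4864, 0.2618, 0.147]
orientation: [-1.506, -2.756, 0.001]
contact_force: [-2.2, -0.7, 2.9]
grip_width: 0.0001
gripper_force: 1.4
```

creep_tool(moves={"steps":[[0, 0, 0.0063, 0, 0, 0], [0, 0, 0.0125, 0, 0, 0], [0, 0, 0.015, 0, 0, 0], [0, 0, 0.015, 0, 0, 0]]})

```text
clock: 8.2
tcp_pos: [0.4869, 0.2616, 0.1414]
orientation: [-1.507, -2.757, -0.002]
contact_force: [-3.1, 1.8, 5.2]
grip_width: -0.0001
gripper_force: 2.6
```

In the tool's units: 0.001 m / 0.4 = 0.0025.

creep_tool(moves={"steps":[[0, 0, 0.0025, 0, 0, 0], [0, 0, 0.0025, 0, 0, 0], [0, 0, 0.0025, 0, 0, 0]]})

```text
clock: 8.5
tcp_pos: [0.487, 0.2616, 0.1407]
orientation: [-1.507, -2.756, -0.002]
contact_force: [-3.3, 2.6, 7.3]
grip_width: -0.0002
gripper_force: 3.5
```

creep_tool(moves={"steps":[[0, 0, -0.025, 0, 0, 0], [0, 0, -0.1, 0, 0, 0], [0, 0, -0.2, 0, 0, 0], [0, 0, -0.2, 0, 0, 0], [0, 0, -0.2, 0, 0, 0]]})

```text
clock: 9.0
tcp_pos: [0.4876, 0.2607, 0.2213]
orientation: [1.508, 2.754, 0.003]
contact_force: [0.0, -0.0, -0.4]
grip_width: -0.0003
gripper_force: 0.0
```

```bash
python3 -c "
from h import *
plan([.486,.260,.15],.57)
im,d=grab_frame('side');w=cloud('side',d);q=w[170:280,235:340]
for c,lo,hi in(((.486,.26),.066,.08),((.485,.35),.07,.1)):
    m=(q[...,2]>lo)&(q[...,2]<hi)&(np.hypot(q[...,0]-c[0],q[...,1]-c[1])<.02);p=q[m];print(p.mean(0),np.sort(p[:,2])[-8:].round(4))
d0=np.load('pics/side0.npy');z=cloud('side',d0)[170:280,235:340];print('changed px',(np.abs(d[170:280,235:400]-d0[170:280,235:400])>.01).sum())"
```

```text
clk 9.00 q7 0.09 yang 0.569 tcp [0.4876 0.2607 0.2213] F [ 0.02 -0.   -0.41] w -0.0003
shift [ 0.0004 -0.0019  0.0713] rot [ 0.0027  0.0004 -0.0008]
[0.48311036 0.25599203 0.07349278] [0.0771 0.0771 0.0771 0.0772 0.0772 0.0774 0.0774 0.0775]
[0.48143641 0.34196371 0.08617778] [0.0924 0.0924 0.0924 0.0926 0.0927 0.0927 0.0928 0.0933]
changed px 370
```

The force rose to 7.3 N, past the spring's 5.6 N, so start reached its end stop. Both buttons are out and the tool is clear, so I'm handing in.

```bash
python3 -c "
from bench import r, grab_frame, camera_info, hand_in, get_obs
print(hand_in())"
```

```text
the job is handed in; nothing more can be done
None
```

The morning check is done and handed in, but no verdict came back: the stop button caught and held by itself, sprang out when turned clockwise, start was pressed fully and returned, and the station did not move (I did not re-measure the rack, bottle and vial).

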